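Brush out the storage jar with the brush from the crowded utensil crate

TASK

Pick the green-handled jar brush out of the crowded utensil crate and brush out the open stoneware jar with it: push the bristles straight down the middle until you feel them press on the bottom, draw them up most of the jar's height, and press down to the bottom again, three times down in all, gently, without shoving or tipping the jar. Then put the brush back into the crate the way it was, bristles down on the crate's floor and handle up above the rim, and let go; leave the other utensils, the pepper mill and sugar shaker where they are.

Things in the scene. Friction and masses are not known exactly. Their poses are not given: they have to be found in the camera images.
- brush: the jar brush, only utensil with a green handle; 200 mm long, 0.11 kg. Starts head down in the crate, 36 deg from vertical, handle out over the near (-x) rim. Origin on its axis 25 mm above the bristle tip, z towards the handle's end. From the tip: stiff bristle core 50 mm across, round end, 0-70 mm (loose tufts 62 mm across); stem to 95; handle 20 wide (y) x 14 thick (x), 95-200 mm
- brush_tip (a point): tip of the bristles, on the brush's axis, 25 mm below the brush's origin. The round bristle end is springy: pressed along the axis it gives up to 10 mm at 1.2 N per mm, then it is hard; this point does not move with it
- brush_grip (a point): point on the brush's axis in the handle, 170 mm from the tip and 30 mm from the handle's end: a good place to grip across the 20 mm width (brush's y, level at the start); about the last 75 mm of the handle stand clear of the rim
- crate: narrow wooden utensil crate, fixed; origin under its centre, z up; 106 (x) x 336 (y) x 110 mm high, walls and floor 8 mm. Long sides face -x (near rim) and +x (far rim). Six utensils stand in it crossed, in any order: three lean over the near rim 100 mm apart, three over the far rim in the gaps, feet against the other long wall, upper ends up to 175 mm above the slab
- jar: open straight stoneware jar, buff, loose, about 0.75 kg; origin at the centre of its underside, z up; 92 mm across and 128 mm high, bore 76 mm across in the narrowest place. Hand-thrown: its hard bottom is somewhere between 10 and 28 mm thick, differing from jar to jar, so the bottom has to be felt for
- jar_rim (a point): centre of the jar's mouth, 128 mm above its underside
- spoon: wooden spoon, 198 mm, bowl (52 mm across) up, leans over the crate's near rim; origin inside the crate near its foot, z along it towards its upper end; must stay where it is
- pastry_brush: flat pastry brush with a reddish brown wooden handle up, 195 mm, leans over the crate's near rim; origin inside the crate near its foot, z along it towards its upper end; must stay where it is
- turner: steel turner with slots, blade (66 mm wide) up, 205 mm, leans over the crate's far rim; origin inside the crate near its foot, z along it towards its upper end; must stay where it is
- whisk: steel balloon whisk, wires (48 mm across) up, 206 mm, leans over the crate's far rim; origin inside the crate near its foot, z along it towards its upper end; must stay where it is
- spatula: dark wooden spatula, blade (48 mm wide) up, 200 mm, leans over the crate's far rim; origin inside the crate near its foot, z along it towards its upper end; must stay where it is
- pepper_mill: dark wooden pepper mill, 58 mm across, 173 mm high; origin under its centre; leave alone
- sugar_shaker: frosted glass sugar shaker with a steel cap, 72 mm across, 136 mm high; origin under its centre; leave alone
Things that resemble listed ones, but are neither listed nor needed, are in the scene too. What is shaped like the brush but orange or turquoise is not meant.

How it is judged:
By the outcome, as a careful person would: the job done as asked, in the order asked, and still so for the second after the job is handed in, with the robot touching nothing.
It also fails if it takes over 67 s, if anything falls off the work surface, if the arm or the gripper's body presses on something with over 40 N, if the wrist force passes 120 N, or if a joint passes its speed limit or range.

ROBOT

A 6-joint arm with a two-finger parallel gripper is mounted at the origin on the work surface. World frame = base frame: x ahead of the robot, y to its left, z up, the work surface at z = 0. Lengths are in m, angles in rad, forces in N, time in s.
With the tool pointing down it reaches from about 0.35 to 0.775 m from the base axis. Payload 7.3 kg.
Tool frame: the origin (TCP) lies on the front face of the gripper's body, between the roots of the fingers; the fingertips stand ahead of it and the grasp point (between the pads) lies 47 mm ahead of it (finger_overhang is the z of the fingertips in the tool frame, in m); z points along the fingers, y is the line along which they close (so a half turn about z gives the same grasp; the last joint's range is limited). The gripper opens to 92 mm and grips with 3 to 60 N. Pads are 19 mm wide; open, the fingers measure 130 mm over their backs; the gripper's body (75 mm by 190 mm) begins 47 mm behind the grasp point.
Start: joints at [1.13, 0.342, 1.524, -0, 1.275, -0.146], TCP at [0.153, 0.502, 0.292] pointing down, gripper open.
Joint ranges: [-2.53, 2.53], [-0.77, 2.02], [0.04, 2.7], [-1, 4.14], [0.28, 2.66], [-3.11, 3.11]. Speed limits (rad/s): [2.57, 2.57, 3.14, 3.14, 3.14, 3.14].

INTERFACE

Orientations are given as [roll, pitch, yaw] about the fixed x, y, z axes, in that order (R = Rz(yaw) Ry(pitch) Rx(roll)).
In Python, from cell import * gives the robot as it stands. The module is installed in compiled form; this text tells all that it offers.
- The arm moves only by the tool arm_command, never from a script. Its argument "series" is a list of rows, each an object of numbers: "x", "y", "z": the shift along the tool's x, y, z in mm; "rx", "ry", "rz": the turn, a rotation vector about the tool's x, y, z in degrees. A call has 1 to 20 rows; each row is the pose to reach, as a shift and turn from the pose commanded when the call began, along the tool's axes at that moment; what a row does not reach only later rows make up. A row lasts 1/10 s, in which the tool goes at most 50 mm and 8.59 degrees, less where a joint would pass 70% of its speed; a pose out of reach is approached as far as the arm can. A call with a gripper value outside its range is refused whole. "hand" is the finger opening in mm, from 0 to 91.8, set as the call begins (left out, the last holds). The fingers move at their own pace and stop on an object; "squeeze" is the grip in N (left out, the last holds). Time passes only in rows, so rows that repeat a pose let the fingers close. It gives the time, the measured TCP pose, the force, the opening and the grip force at its end, in the units of the state.
- observe(): the state, without advancing time (a new reading comes with each control period).
- read_camera(name): name is "scene" or "top" or "wrist"; returns a dict with "pixels" (400x640x3 uint8, blue, green, red), "K" (3x3 intrinsics, pixels), "rvec" (rotation vector, rad) and "tvec" (3), from world to camera coordinates, as OpenCV has them. Camera axes: x right, y down, z forward; pixel columns grow to the right and rows downward; lengths in m; the calibration is good to about 2 mm. A picture is of the moment at which its call begins. There is no depth.
- hand_in(): hands the job in; it is judged then, once.
Trained networks look in a picture, given as the dict that the camera call returned (one of the last four; its "shot" number tells which), for a name from the list of things; names that differ only in an ending like _2 or _b are one class to them, and where a whole thing is asked for, a point or a joint stands for the part that bears it (a point fixed in the world has none). Each returns a list of dicts, best first, with "confidence" (0 to 1); they miss things now and then, are a little off and sometimes report something else, mostly with a low value. They report only what shows in the picture. A call takes as long as a camera call. They do not tell look-alikes from the thing itself.
- boxes_of(picture, query): "point" ([x, y, z] in m, in world coordinates, good to about 4 mm: the middle of the surface that is visible of it).
- trace(picture, query): "pixels" (400x640 bool, what is visible of it).
- mark_of(picture, query): "point" ([x, y, z] in m, in world coordinates, good to about 4 mm: a listed point, or the origin of a listed thing).
The state is a dict: "time": time; "qpos": joint angles; "qvel": joint speeds; "joint_efforts": joint torques, N m; "tool_pos": TCP position; "tool_rot": TCP orientation; "contact_force": force on the tool from outside, world axes, zero at the start; "torque": the same for the moment, N m; "opening": finger opening in m; "grip_force": force on a finger pad.
Only numpy, scipy, OpenCV 4.12 (cv2) and the standard library are available. Lean on these libraries where they do the work, as an engineer would, in place of code of your own. Each camera call takes 0.05 s, during which the arm holds its last target. There are 200 camera calls.

## Working session

There is one attempt and no reset: what is moved stays moved. The work goes in short steps, Python scripts to look and compute and a tool call to move; the robot and the scene stay as the last step left them, time stands still between calls to the robot, and variables do not carry over. Pictures are saved under pics/ and viewed, at most 13 in all, crops included, and the job is handed in when it is done.

Besides the shell and the picture viewer there is one more tool, called after ">>>" as name(argument=value, ...) on one line, values as JSON. arm_command: Moves the arm, as the interface text tells. Its arguments: {"type":"object","properties":{"series":{"type":"array"},"hand":{"type":"number"},"squeeze":{"type":"number"}},"required":["series"]}

```bash
mkdir -p pics; cat > h.py <<'E'
from cell import *
import numpy as np, cv2
from scipy.spatial.transform import Rotation as R
np.set_printoptions(precision=4,suppress=True)
def shot(n,f=None):
    p=read_camera(n)
    if f: cv2.imwrite('pics/'+f,p['pixels'])
    return p
def proj(p,X):
    return cv2.projectPoints(np.array(X,float).reshape(-1,3),p['rvec'],p['tvec'],p['K'],None)[0].reshape(-1,2)
def ray(p,uv):
    Rm=cv2.Rodrigues(p['rvec'])[0]; c=-Rm.T@p['tvec'].reshape(3)
    d=Rm.T@np.linalg.inv(p['K'])@np.array([uv[0],uv[1],1.]); return c,d/np.linalg.norm(d)
def tri(obs):
    A=0;b=0
    for p,uv in obs:
        c,d=ray(p,uv);M=np.eye(3)-np.outer(d,d);A=A+M;b=b+M@c
    return np.linalg.solve(A,b)
E
python3 - <<'E'
from h import *
s=observe();print({k:np.round(v,3) for k,v in s.items()})
import cell;print([k for k in dir(cell) if not k.startswith('_')], globals().get('finger_overhang'))
for n in ['scene','top']:
    p=shot(n,n+'1.png')
    for q in ['brush','brush_tip','brush_grip','crate','jar','jar_rim','pepper_mill','sugar_shaker','spoon','pastry_brush','turner','whisk','spatula']:
        for r in mark_of(p,q)[:3]: print(n,q,r['point'],round(r['confidence'],2),proj(p,r['point'])[0].round())
E
```

```text
{'time': np.float64(0.0), 'qpos': array([ 1.13 ,  0.343,  1.525,  0.   ,  1.275, -0.146]), 'qvel': array([ 0.001,  0.001, -0.   ,  0.   , -0.001, -0.001]), 'joint_efforts': array([ -0.   , -43.124, -24.422,   0.072,   0.056,  -0.   ]), 'tool_pos': array([0.152, 0.502, 0.292]), 'tool_rot': array([-3.14 , -0.   ,  2.847]), 'contact_force': array([-0.199, -0.447,  0.525]), 'torque': array([ 0.066, -0.056, -0.035]), 'grip_force': np.float64(0.0), 'opening': np.float64(0.092)}
['IKError', 'boxes_of', 'finger_overhang', 'hand_in', 'mark_of', 'observe', 'read_camera', 'trace'] 0.0655
scene brush [0.5996, -0.247, 0.0295] 0.94 [290. 257.]
scene brush [0.2996, -0.2016, 0.03] 0.82 [244. 194.]
scene brush [0.745, -0.4881, 0.0291] 0.82 [242. 347.]
scene brush_tip [0.455, 0.012, 0.032] 0.83 [330. 190.]
scene brush_tip [0.7713, -0.5, 0.0303] 0.76 [243. 358.]
scene brush_tip [0.2782, -0.1844, 0.0319] 0.62 [245. 188.]
scene brush_grip [0.6152, -0.4347, 0.0133] 0.97 [233. 302.]
scene brush_grip [0.5079, -0.2413, 0.1468] 0.73 [269. 205.]
scene brush_grip [0.5641, -0.0954, 0.0377] 0.68 [326. 223.]
scene
[... 1012 characters left out ...]
0.299, -0.0484, 0.0134] 0.86 [321. 278.]
top crate [0.5776, -0.1682, 0.0046] 0.88 [358. 191.]
top jar [0.5747, 0.1716, -0.0014] 0.93 [255. 192.]
top jar_rim [0.5777, 0.1667, 0.1267] 0.87 [248. 184.]
top pepper_mill [0.7665, 0.2589, -0.002] 0.65 [231. 136.]
top pepper_mill [0.7693, -0.238, 0.0025] 0.65 [379. 135.]
top sugar_shaker [0.7664, -0.2368, 0.0037] 0.75 [379. 136.]
top spoon [0.5983, -0.1452, 0.0367] 0.73 [352. 183.]
top spoon [0.5756, 0.1709, 0.0002] 0.68 [255. 192.]
top pastry_brush [0.6027, -0.0451, 0.0411] 0.89 [321. 181.]
top turner [0.5644, -0.0926, 0.0326] 0.91 [336. 194.]
top whisk [0.5513, -0.2977, 0.0393] 0.82 [400. 198.]
top spatula [0.5506, -0.1902, 0.0346] 0.7 [366. 198.]
```

```bash
python3 - <<'E'
import cv2
a=cv2.imread('pics/scene1.png');cv2.imwrite('pics/c1.png',cv2.resize(a[130:310,210:450],None,fx=3.2,fy=3.2,interpolation=3))
b=cv2.imread('pics/top1.png');cv2.imwrite('pics/c2.png',cv2.resize(b[140:260,220:430],None,fx=3.8,fy=3.8,interpolation=3))
E
```

```text
(no output)
```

View pics/scene1.png

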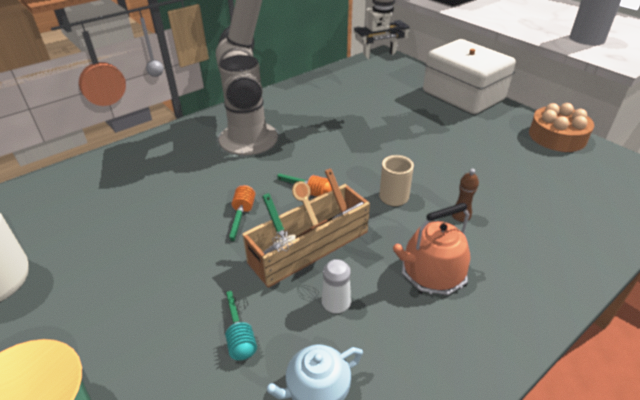

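View pics/c1.png

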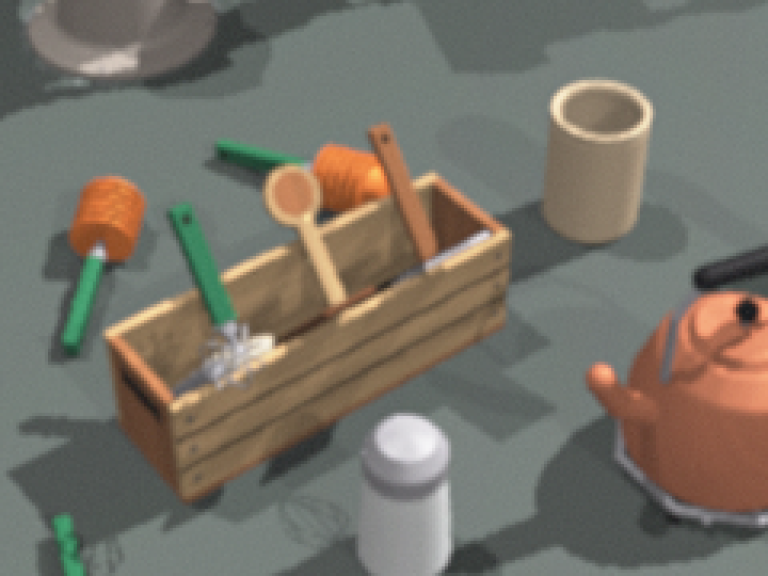

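View pics/c2.png

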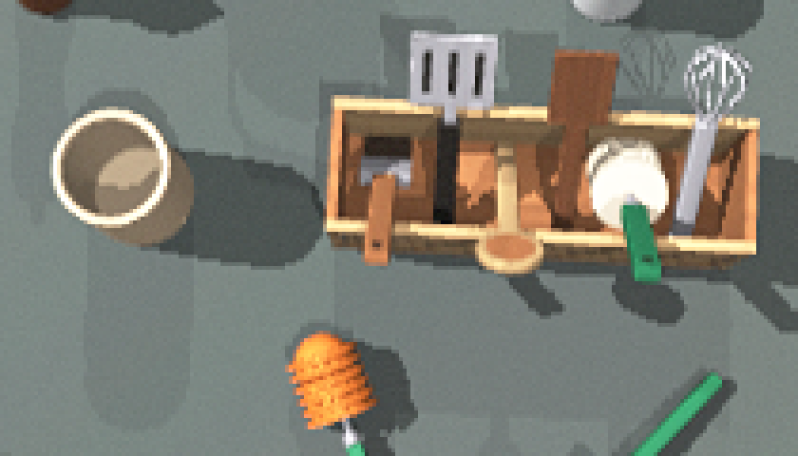

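Candidates for the brush: the green handle with white bristles standing in the crate at scene (270,205); orange look-alikes lying on the table at (244,195) and (320,185); a turquoise one at (240,345). Only the one in the crate has its head down, leans over the near rim and isn't orange or turquoise. The crops confirm it's between the whisk and the spatula. The jar is at scene (396,180).

```bash
cat >> h.py <<'E'
def green(p,box):
    h=cv2.cvtColor(p['pixels'],cv2.COLOR_BGR2HSV); m=cv2.inRange(h,(55,110,40),(90,255,255))
    z=np.zeros_like(m);x0,y0,x1,y1=[int(v) for v in box];z[y0:y1,x0:x1]=m[y0:y1,x0:x1]
    n,l,st,_=cv2.connectedComponentsWithStats(z); k=1+np.argmax(st[1:,4]); 
    return l==k
def axis2d(m):
    ys,xs=np.nonzero(m);P=np.c_[xs,ys].astype(float);c=P.mean(0)
    d=np.linalg.svd(P-c,full_matrices=False)[2][0]; t=(P-c)@d
    return c,d,c+d*t.min(),c+d*t.max(),len(P)
def plane(p,a,b):
    c,r1=ray(p,a);_,r2=ray(p,b);n=np.cross(r1,r2);return c,n/np.linalg.norm(n)
def line3(views): # [(p,mask)]
    N=[];B=[]
    for p,m in views:
        _,_,a,b,_=axis2d(m);c,n=plane(p,a,b);N.append(n);B.append(n@c)
    N=np.array(N);d=np.linalg.svd(N)[2][2] if len(N)>2 else np.cross(N[0],N[1]);d/=np.linalg.norm(d)
    if d[2]<0:d=-d
    x=np.linalg.lstsq(N,np.array(B),rcond=None)[0]
    return x,d
def atz(x,d,z): return x+d*(z-x[2])/d[2]
E
python3 - <<'E'
from h import *
S=shot('scene');T=shot('top')
ms=green(S,(258,185,285,240));mt=green(T,(375,185,400,220))
for m in(ms,mt):print(axis2d(m))
x,d=line3([(S,ms),(T,mt)]);print('axis',d,np.degrees(np.arccos(d[2])),atz(x,d,.03),atz(x,d,.147))
for n,p in(('s',S),('t',T)):
    for q in['spoon','crate','brush_grip','brush']:
        for r in boxes_of(p,q)[:2]:print(n,'box',q,r['point'],round(r['confidence'],2))
W=shot('wrist');print(W['tvec'],cv2.Rodrigues(W['rvec'])[0]);
s=observe();Rt=R.from_euler('xyz',s['tool_rot']).as_matrix();Rw=cv2.Rodrigues(W['rvec'])[0];c=-Rw.T@W['tvec'].ravel()
print('cam in tool',Rt.T@(c-s['tool_pos']),'cam z in tool',Rt.T@Rw.T[:,2],W['K'])
print(Rt)
# moves: rotation & shift
g=atz(x,d,.149);print('grip',g)
E
```

```text
(array([272.5436, 212.    ]), array([0.3819, 0.9242]), array([265.2352, 194.3161]), array([279.8392, 229.6532]), 241)
(array([388.25  , 203.8786]), array([0.234 , 0.9722]), array([385.7693, 193.5741]), array([390.5858, 213.5812]), 140)
axis [-0.5904  0.0241  0.8067] 36.2222294825454 [ 0.6021 -0.2455  0.03  ] [ 0.5165 -0.242   0.147 ]
s box spoon [0.5245, -0.1483, 0.1378] 0.59
s box crate [0.6268, -0.192, 0.0687] 0.92
s box crate [0.7884, -0.2457, 0.0851] 0.58
s box brush_grip [0.5333, -0.2436, 0.1216] 0.94
s box brush_grip [0.3364, -0.2339, 0.0349] 0.91
s box brush [0.7337, -0.486, 0.0428] 0.9
s box brush [0.3365, -0.2351, 0.0315] 0.84
t box spoon [0.5168, -0.1428, 0.1385] 0.55
t box crate [0.5841, -0.1698, 0.0453] 0.78
t box brush_grip [0.3245, -0.2257, 0.043] 0.92
t box brush_grip [0.4024, -0.0122, 0.0457] 0.92
t box brush [0.4018, -0.012, 0.0425] 0.98
t box brush [0.3211, -0.2198, 0.0421] 0.86
[-0.5248 -0.0336  0.3904] [[ 0.2906  0.9568 -0.0001]
 [ 0.9239 -0.2806  0.2601]
 [ 0.2488 -0.0757 -0.9656]]
cam in tool [ 0.0691 -0.0002 -0.0934] cam z in tool [-0.2601 -0.0002  0.9656] [[320.9949   0.     316.3852]
 [  0.     320.9949 192.9328]
 [  0.       0.       1.    ]]
[[-0.9569  0.2906  0.    ]
 [ 0.2906  0.9569  0.0001]
 [-0.      0.0001 -1.    ]]
grip [ 0.5151 -0.2419  0.149 ]
```

```bash
cat >> h.py <<'E'
def rows(targets,base=None):
    """targets: list of (R,p); base (R,p) commanded pose; prints tool-frame shift mm, rotvec deg"""
    if base is None:
        s=observe();base=(R.from_euler('xyz',s['tool_rot']).as_matrix(),s['tool_pos'])
    R0,p0=base
    for Rt,pt in targets:
        print('mm',(1000*R0.T@(np.array(pt)-p0)).round(1),'deg',np.degrees(R.from_matrix(R0.T@Rt).as_rotvec()).round(1))
def toolR(d):  # tool z = -d, y ~ +world y
    z=-np.array(d)/np.linalg.norm(d);y=np.array([0,1,0.]);
    h=np.cross([0,0,1.],z); y=h/np.linalg.norm(h) if np.linalg.norm(h)>.05 else y
    if y[1]<0:y=-y
    y=y-z*(y@z);y/=np.linalg.norm(y);return np.c_[np.cross(y,z),y,z]
E
python3 - <<'E'
from h import *
d=np.array([-.59,.024,.807]);d/=np.linalg.norm(d);g=np.array([.513,-.2405,.148])
rows([(toolR([0,0,1]),[.45,.15,.33]),(toolR(d),g+.167*d)])
print(g+.167*d)
E
```

```text
mm [-387.  -250.7  -37.8] deg [  0.    0.  -16.9]
mm [-465.3 -630.9    9.4] deg [ -4.6 -36.  -14.1]
[ 0.4145 -0.2365  0.2828]
```

>>> arm_command(series=[{"x":-387,"y":-250,"z":-38,"rz":-17},{"x":-387,"y":-250,"z":-38,"rz":-17},{"x":-387,"y":-250,"z":-38,"rz":-17},{"x":-387,"y":-250,"z":-38,"rz":-17},{"x":-387,"y":-250,"z":-38,"rz":-17},{"x":-387,"y":-250,"z":-38,"rz":-17},{"x":-387,"y":-250,"z":-38,"rz":-17},{"x":-387,"y":-250,"z":-38,"rz":-17},{"x":-387,"y":-250,"z":-38,"rz":-17},{"x":-465,"y":-631,"z":9,"rx":-4.6,"ry":-36,"rz":-14},{"x":-465,"y":-631,"z":9,"rx":-4.6,"ry":-36,"rz":-14},{"x":-465,"y":-631,"z":9,"rx":-4.6,"ry":-36,"rz":-14},{"x":-465,"y":-631,"z":9,"rx":-4.6,"ry":-36,"rz":-14},{"x":-465,"y":-631,"z":9,"rx":-4.6,"ry":-36,"rz":-14},{"x":-465,"y":-631,"z":9,"rx":-4.6,"ry":-36,"rz":-14},{"x":-465,"y":-631,"z":9,"rx":-4.6,"ry":-36,"rz":-14},{"x":-465,"y":-631,"z":9,"rx":-4.6,"ry":-36,"rz":-14},{"x":-465,"y":-631,"z":9,"rx":-4.6,"ry":-36,"rz":-14},{"x":-465,"y":-631,"z":9,"rx":-4.6,"ry":-36,"rz":-14},{"x":-465,"y":-631,"z":9,"rx":-4.6,"ry":-36,"rz":-14}], hand=56)

```text
invalid input
```

```bash
python3 - <<'E'
from h import *
s=observe();print(s['time'],s['qpos'],s['tool_pos'],s['tool_rot'],s['contact_force'],s['opening'])
W=shot('wrist','w1.png')
for q in['brush_grip','brush','spoon','whisk','spatula','crate']:
    for r in mark_of(W,q)[:2]:print(q,r['point'],round(r['confidence'],2),proj(W,r['point'])[0].round())
E
```

```text
1.95 [ 1.13    0.342   1.5241  0.      1.2754 -0.146 ] [0.1525 0.5024 0.2922] [3.1415 0.     2.8468] [-0.3097  0.3312 -0.3238] 0.09192243855468
```

View pics/w1.png

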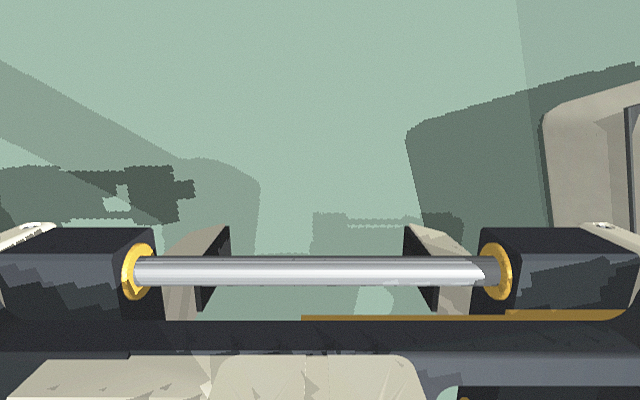

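The call was refused, so the arm hasn't moved and the picture shows only the gripper and the bare slab. I'll retry with all six keys in every row.

>>> arm_command(series=[{"x":-387,"y":-250,"z":-38,"rx":0,"ry":0,"rz":-17},{"x":-387,"y":-250,"z":-38,"rx":0,"ry":0,"rz":-17},{"x":-387,"y":-250,"z":-38,"rx":0,"ry":0,"rz":-17},{"x":-387,"y":-250,"z":-38,"rx":0,"ry":0,"rz":-17},{"x":-387,"y":-250,"z":-38,"rx":0,"ry":0,"rz":-17},{"x":-387,"y":-250,"z":-38,"rx":0,"ry":0,"rz":-17},{"x":-387,"y":-250,"z":-38,"rx":0,"ry":0,"rz":-17},{"x":-387,"y":-250,"z":-38,"rx":0,"ry":0,"rz":-17},{"x":-387,"y":-250,"z":-38,"rx":0,"ry":0,"rz":-17},{"x":-465,"y":-631,"z":9,"rx":-4.6,"ry":-36,"rz":-14},{"x":-465,"y":-631,"z":9,"rx":-4.6,"ry":-36,"rz":-14},{"x":-465,"y":-631,"z":9,"rx":-4.6,"ry":-36,"rz":-14},{"x":-465,"y":-631,"z":9,"rx":-4.6,"ry":-36,"rz":-14},{"x":-465,"y":-631,"z":9,"rx":-4.6,"ry":-36,"rz":-14},{"x":-465,"y":-631,"z":9,"rx":-4.6,"ry":-36,"rz":-14},{"x":-465,"y":-631,"z":9,"rx":-4.6,"ry":-36,"rz":-14},{"x":-465,"y":-631,"z":9,"rx":-4.6,"ry":-36,"rz":-14},{"x":-465,"y":-631,"z":9,"rx":-4.6,"ry":-36,"rz":-14},{"x":-465,"y":-631,"z":9,"rx":-4.6,"ry":-36,"rz":-14},{"x":-465,"y":-631,"z":9,"rx":-4.6,"ry":-36,"rz":-14}], hand=56, squeeze=25)

```text
time: 4.3
tool_pos: [0.4138, -0.2387, 0.2828]
tool_rot: [3.14, 0.631, 3.095]
contact_force: [0.1, 0.4, -0.2]
opening: 0.056
grip_force: 0.0
```

```bash
python3 - <<'E'
from h import *
s=observe();print(s['time'],s['qpos'],s['tool_pos'],s['tool_rot'],s['contact_force'],s['opening'])
W=shot('wrist','w2.png')
for q in['brush_grip','brush','spoon']:
    for r in mark_of(W,q)[:2]:print(q,r['point'],round(r['confidence'],2),proj(W,r['point'])[0].round())
E
```

```text
4.3 [-0.9383  0.0915  2.0367  0.7544  0.7367 -2.9651] [ 0.4138 -0.2387  0.2828] [3.1404 0.6312 3.0954] [ 0.0586  0.4349 -0.2142] 0.056049930798220834
brush_grip [0.509, -0.2463, 0.1452] 0.78 [313. 187.]
brush_grip [0.6151, -0.4412, 0.0075] 0.62 [177. 164.]
brush [0.7481, -0.4923, 0.0313] 0.82 [173. 231.]
brush [0.5959, -0.2438, 0.0314] 0.71 [319. 162.]
spoon [0.6005, -0.1453, 0.0348] 0.82 [397. 164.]
```

View pics/w2.png

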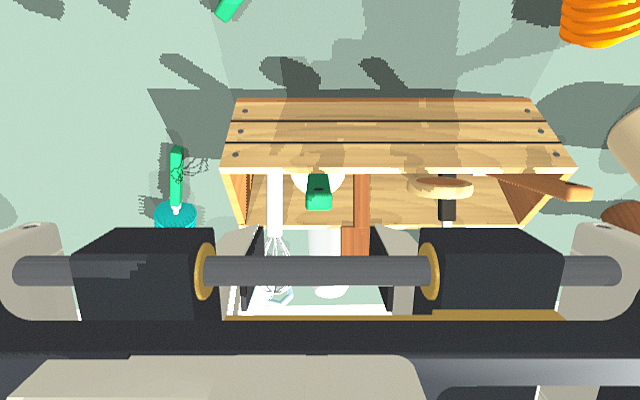

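The wrist view shows the green handle end at (320,195), centred between the whisk (275,200) and the spatula (360,200), with the spoon bowl at (440,188). Joint 6 is close to its limit, so I'll take the half-turned grasp instead.

>>> arm_command(series=[{"x":0,"y":0,"z":0,"rx":0,"ry":0,"rz":80},{"x":0,"y":0,"z":0,"rx":0,"ry":0,"rz":80},{"x":0,"y":0,"z":0,"rx":0,"ry":0,"rz":80},{"x":0,"y":0,"z":0,"rx":0,"ry":0,"rz":80},{"x":0,"y":0,"z":0,"rx":0,"ry":0,"rz":80},{"x":0,"y":0,"z":0,"rx":0,"ry":0,"rz":80},{"x":0,"y":0,"z":0,"rx":0,"ry":0,"rz":80},{"x":0,"y":0,"z":0,"rx":0,"ry":0,"rz":80},{"x":0,"y":0,"z":0,"rx":0,"ry":0,"rz":80},{"x":0,"y":0,"z":0,"rx":0,"ry":0,"rz":80},{"x":0,"y":0,"z":0,"rx":0,"ry":0,"rz":160},{"x":0,"y":0,"z":0,"rx":0,"ry":0,"rz":160},{"x":0,"y":0,"z":0,"rx":0,"ry":0,"rz":160},{"x":0,"y":0,"z":0,"rx":0,"ry":0,"rz":160},{"x":0,"y":0,"z":0,"rx":0,"ry":0,"rz":160},{"x":0,"y":0,"z":0,"rx":0,"ry":0,"rz":160},{"x":0,"y":0,"z":0,"rx":0,"ry":0,"rz":160},{"x":0,"y":0,"z":0,"rx":0,"ry":0,"rz":160},{"x":0,"y":0,"z":0,"rx":0,"ry":0,"rz":160},{"x":0,"y":0,"z":0,"rx":0,"ry":0,"rz":160}])

```text
time: 6.5
tool_pos: [0.4145, -0.2346, 0.2836]
tool_rot: [2.899, -0.59, 0.379]
contact_force: [-0.2, 0.2, 0.5]
opening: 0.0563
grip_force: 0.0
```

>>> arm_command(series=[{"x":0,"y":0,"z":0,"rx":0,"ry":0,"rz":20},{"x":0,"y":0,"z":0,"rx":0,"ry":0,"rz":20},{"x":0,"y":0,"z":0,"rx":0,"ry":0,"rz":20},{"x":0,"y":0,"z":0,"rx":0,"ry":0,"rz":20}])

```text
time: 6.9
tool_pos: [0.4145, -0.2349, 0.2835]
tool_rot: [-3.141, -0.632, -0.04]
contact_force: [-0.5, 0.2, 0.1]
opening: 0.0562
grip_force: 0.0
```

```bash
python3 - <<'E'
from h import *
s=observe();print(s['time'],s['qpos'],s['tool_pos'],s['tool_rot'],s['contact_force'],s['opening'])
W=shot('wrist','w3.png')
for q in['brush_grip','brush','spoon']:
    for r in mark_of(W,q)[:2]:print(q,r['point'],round(r['confidence'],2),proj(W,r['point'])[0].round())
S=shot('scene');T=shot('top')
ms=green(S,(258,185,285,240));mt=green(T,(375,185,400,220))
print(ms.sum(),mt.sum())
u=proj(W,[.54,-.242,.11])[0];print('seed',u)
mw=green(W,(max(0,u[0]-80),0,u[0]+80,300));print(axis2d(mw))
views=[(S,ms),(T,mt),(W,mw)]
for k in ([0,1],[0,2],[1,2],[0,1,2]):
    x,d=line3([views[i] for i in k]);print(k,d,atz(x,d,.03),atz(x,d,.148))
E
```

```text
6.9 [-0.9318  0.0875  2.0394  0.7545  0.7368  0.1769] [ 0.4145 -0.2349  0.2835] [-3.1412 -0.6322 -0.0397] [-0.4685  0.2055  0.0828] 0.05615133179143458
brush_grip [0.5109, -0.2422, 0.1486] 0.85 [320. 196.]
brush_grip [0.6139, -0.4386, 0.0071] 0.73 [459. 157.]
brush [0.5938, -0.2436, 0.0308] 0.93 [317. 168.]
brush [0.7481, -0.4914, 0.0315] 0.55 [483.  66.]
spoon [0.6, -0.1419, 0.0348] 0.96 [237. 165.]
244 140
seed [318.2239 182.3587]
(array([319.8012, 194.6791]), array([0.0271, 0.9996]), array([319.1834, 171.8866]), array([320.3511, 214.9634]), 966)
[0, 1] [-0.5915  0.0303  0.8058] [ 0.6024 -0.2462  0.03  ] [ 0.5158 -0.2418  0.148 ]
[0, 2] [-0.5839  0.0263  0.8114] [ 0.6014 -0.2459  0.03  ] [ 0.5165 -0.2421  0.148 ]
[1, 2] [-0.6028  0.0263  0.7974] [ 0.6038 -0.2459  0.03  ] [ 0.5146 -0.242   0.148 ]
[0, 1, 2] [-0.591   0.0288  0.8062] [ 0.6023 -0.2461  0.03  ] [ 0.5158 -0.2419  0.148 ]
```

View pics/w3.png

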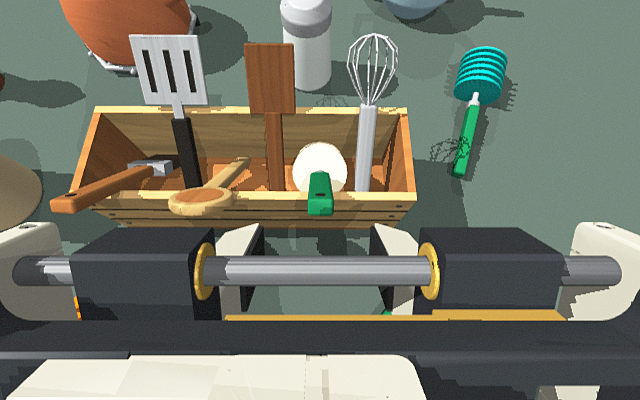

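The wrist view shows the green handle at (320,195) with the white bristles behind it at (320,165). The spoon bowl at (200,203) and whisk at (365,100) are clear of the fingers. Handle centroids sit on the upper face, so the axis lies about 4–5 mm lower in x, which agrees with the marks.

```bash
cat >> h.py <<'E'
def toolF(d): # flipped: y ~ -world y
    M=toolR(d); return np.c_[-M[:,0],-M[:,1],M[:,2]]
D=np.array([-.588,.0275,.808]);D/=np.linalg.norm(D);G=np.array([.511,-.2415,.148])
E
python3 - <<'E'
from h import *
rows([(toolF(D),G+k*D) for k in (.107,.047)])
E
```

```text
mm [-1.4  1.  59.4] deg [-0.2 -0.1  0.3]
mm [ -1.6   1.2 119.4] deg [-0.2 -0.1  0.3]
```

>>> arm_command(series=[{"x":-1.5,"y":1,"z":30,"rx":0,"ry":0,"rz":0},{"x":-1.5,"y":1,"z":60,"rx":0,"ry":0,"rz":0},{"x":-1.5,"y":1,"z":75,"rx":0,"ry":0,"rz":0},{"x":-1.5,"y":1,"z":90,"rx":0,"ry":0,"rz":0},{"x":-1.5,"y":1,"z":100,"rx":0,"ry":0,"rz":0},{"x":-1.5,"y":1,"z":110,"rx":0,"ry":0,"rz":0},{"x":-1.5,"y":1,"z":119,"rx":0,"ry":0,"rz":0},{"x":-1.5,"y":1,"z":119,"rx":0,"ry":0,"rz":0}], hand=50)

```text
time: 8.0
tool_pos: [0.4833, -0.2402, 0.1855]
tool_rot: [-3.14, -0.631, -0.042]
contact_force: [-0.5, 0.5, 0.1]
opening: 0.0499
grip_force: 0.0
```

```bash
python3 - <<'E'
from h import *
s=observe();print(s['time'],s['qpos'],s['tool_pos'],s['tool_rot'],s['contact_force'],s['opening'])
print(toolF(D),G+.047*D)
p=shot('scene');W=shot('wrist','w4.png')
cv2.imwrite('pics/c4.png',np.vstack([cv2.resize(p['pixels'][140:260,220:380],(640,480),interpolation=3)[:330],W['pixels'][130:400]]))
E
```

```text
8.0 [-0.7993  0.353   2.0342  1.035   0.4921 -0.0592] [ 0.4833 -0.2402  0.1855] [-3.1401 -0.6311 -0.0424] [-0.5271  0.5286  0.0774] 0.049926375166667855
[[ 0.8074 -0.0467  0.5882]
 [-0.0378 -0.9989 -0.0275]
 [ 0.5888 -0.     -0.8083]] [ 0.4834 -0.2402  0.186 ]
```

View pics/c4.png

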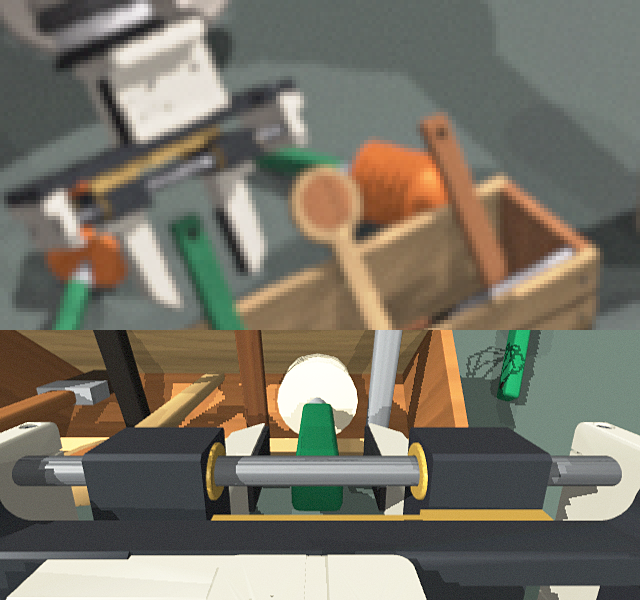

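The handle sits centred between the fingers and parallel to them, at wrist (320,450). Closing the fingers.

>>> arm_command(series=[{"x":0,"y":0,"z":0,"rx":0,"ry":0,"rz":0},{"x":0,"y":0,"z":0,"rx":0,"ry":0,"rz":0},{"x":0,"y":0,"z":0,"rx":0,"ry":0,"rz":0},{"x":0,"y":0,"z":0,"rx":0,"ry":0,"rz":0},{"x":0,"y":0,"z":0,"rx":0,"ry":0,"rz":0},{"x":0,"y":0,"z":0,"rx":0,"ry":0,"rz":0}], hand=10, squeeze=40)

```text
time: 8.7
tool_pos: [0.4831, -0.2404, 0.1864]
tool_rot: [-3.141, -0.632, -0.042]
contact_force: [0.2, -0.3, -0.0]
opening: 0.0193
grip_force: 40.0
```

```bash
python3 - <<'E'
from h import *
s=observe();print(s['time'],s['tool_pos'],s['tool_rot'],s['contact_force'],s['opening'],s['grip_force'])
# extraction waypoints: brush axis tilt a, tip position
az=np.array([-.588,.0275]);az/=np.linalg.norm(az)
def dirn(t): t=np.radians(t);return np.array([*(az*np.sin(t)),np.cos(t)])
base=(toolF(D),G+.047*D); tip0=G-.17*D;print('tip0',tip0)
T=[]
for t,tx,tz in [(36,.606,.022),(24,.598,.032),(12,.588,.042),(0.001,.578,.052),(0.001,.575,.26)]:
    d=dirn(t); M=np.c_[-np.cross(toolR(D)[:,1],-d),-toolR(D)[:,1],-d]
    T.append((M,np.array([tx,tip0[1],tz])+.217*d)); print(t,T[-1][1])
rows(T,base)
E
```

```text
8.7 [ 0.4831 -0.2404  0.1864] [-3.1412 -0.632  -0.0421] [ 0.2381 -0.3426 -0.0298] 0.01926585655498712 39.995527267456055
tip0 [ 0.611  -0.2462  0.0106]
36 [ 0.4786 -0.2402  0.1976]
24 [ 0.5098 -0.2421  0.2302]
12 [ 0.5429 -0.2441  0.2543]
0.001 [ 0.578  -0.2462  0.269 ]
0.001 [ 0.575  -0.2462  0.477 ]
mm [  3.    0.2 -12.2] deg [-0.  -0.1 -0. ]
mm [ 47.5   0.6 -20.1] deg [ -0.  -12.1  -0. ]
mm [ 88.4   1.1 -20. ] deg [  0.  -24.1  -0. ]
mm [125.5   1.5 -11.3] deg [  0.  -36.1  -0. ]
mm [ 245.6    1.7 -181.1] deg [  0.  -36.1  -0. ]
```

>>> arm_command(series=[{"x":1.5,"y":0,"z":-6,"rx":0,"ry":0,"rz":0},{"x":3,"y":0,"z":-12,"rx":0,"ry":0,"rz":0},{"x":14,"y":0,"z":-14,"rx":0,"ry":-3,"rz":0},{"x":25,"y":0.5,"z":-17,"rx":0,"ry":-6,"rz":0},{"x":36,"y":0.5,"z":-19,"rx":0,"ry":-9,"rz":0},{"x":47.5,"y":0.5,"z":-20,"rx":0,"ry":-12,"rz":0},{"x":58,"y":1,"z":-20.5,"rx":0,"ry":-15,"rz":0},{"x":68,"y":1,"z":-20.5,"rx":0,"ry":-18,"rz":0},{"x":78,"y":1,"z":-20.5,"rx":0,"ry":-21,"rz":0},{"x":88.5,"y":1,"z":-20,"rx":0,"ry":-24,"rz":0},{"x":98,"y":1,"z":-18,"rx":0,"ry":-27,"rz":0},{"x":107,"y":1,"z":-16,"rx":0,"ry":-30,"rz":0},{"x":116,"y":1.5,"z":-14,"rx":0,"ry":-33,"rz":0},{"x":125.5,"y":1.5,"z":-11,"rx":0,"ry":-36,"rz":0},{"x":125.5,"y":1.5,"z":-11,"rx":0,"ry":-36,"rz":0}])

```text
time: 10.2
tool_pos: [0.5788, -0.246, 0.2695]
tool_rot: [3.141, -0.003, -0.042]
contact_force: [0.9, 0.4, -1.5]
opening: 0.0203
grip_force: 40.0
```

```bash
python3 - <<'E'
from h import *
s=observe();print(s['time'],s['qpos'],s['tool_pos'],s['tool_rot'],s['contact_force'],s['opening'],s['grip_force'])
p=shot('scene');T=shot('top')
cv2.imwrite('pics/c5.png',np.vstack([cv2.resize(p['pixels'][140:290,220:380],(480,450),interpolation=3)[:330],cv2.resize(T['pixels'][130:230,300:420],None,fx=4,fy=2.7,interpolation=3)]))
E
```

```text
10.2 [-0.5241  0.55    1.2524  0.0011  1.3359  1.0882] [ 0.5788 -0.246   0.2695] [ 3.141  -0.0035 -0.0418] [ 0.9291  0.4165 -1.4617] 0.020296913532735134 39.995664954185486
```

View pics/c5.png

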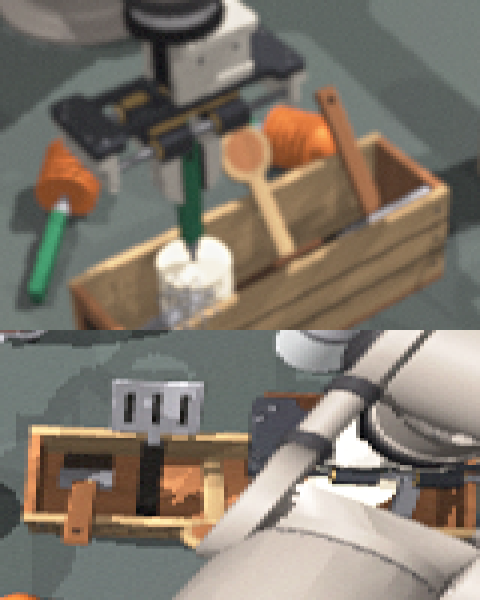

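The brush is upright in the grip and coming clear of the crate, head at crop (195,280). Lifting straight up.

>>> arm_command(series=[{"x":-2,"y":0,"z":-15,"rx":0,"ry":0,"rz":0},{"x":-3,"y":0,"z":-30,"rx":0,"ry":0,"rz":0},{"x":-3,"y":0,"z":-45,"rx":0,"ry":0,"rz":0},{"x":-3,"y":0,"z":-60,"rx":0,"ry":0,"rz":0},{"x":-3,"y":0,"z":-75,"rx":0,"ry":0,"rz":0},{"x":-3,"y":0,"z":-95,"rx":0,"ry":0,"rz":0},{"x":-3,"y":0,"z":-115,"rx":0,"ry":0,"rz":0},{"x":-3,"y":0,"z":-135,"rx":0,"ry":0,"rz":0},{"x":-3,"y":0,"z":-155,"rx":0,"ry":0,"rz":0},{"x":-3,"y":0,"z":-170,"rx":0,"ry":0,"rz":0},{"x":-3,"y":0,"z":-170,"rx":0,"ry":0,"rz":0}])

```text
time: 11.4
tool_pos: [0.5736, -0.2461, 0.4417]
tool_rot: [3.14, -0.008, -0.043]
contact_force: [0.4, -0.8, -0.9]
opening: 0.0202
grip_force: 40.0
```

```bash
python3 - <<'E'
from h import *
s=observe();print(s['time'],s['qpos'],s['tool_pos'],s['tool_rot'],s['contact_force'])
S=shot('scene','s6.png');T=shot('top');W=shot('wrist')
for n,p in(('s',S),('t',T),('w',W)):
    for q in['brush','brush_tip','jar_rim','jar','spoon','whisk','spatula']:
        for r in mark_of(p,q)[:3]:print(n,q,r['point'],round(r['confidence'],2),proj(p,r['point'])[0].round())
# jar mouth ellipse from traces
for n,p in(('s',S),('t',T)):
    for q in ['jar']:
        for r in trace(p,q)[:1]:
            m=r['pixels'];ys,xs=np.nonzero(m);print(n,q,r['confidence'],xs.min(),xs.max(),ys.min(),ys.max())
u=proj(S,s['tool_pos']-[0,0,.1])[0];m=green(S,(u[0]-30,u[1]-60,u[0]+30,u[1]+60));print(axis2d(m), proj(S,[s['tool_pos'],s['tool_pos']-[0,0,.217]]))
E
```

```text
11.4 [-0.5289  0.4843  0.9033  0.0022  1.7462  1.085 ] [ 0.5736 -0.2461  0.4417] [ 3.1398 -0.0079 -0.0427] [ 0.4086 -0.7638 -0.9395]
s brush [0.4378, 0.0019, 0.0328] 0.94 [324. 189.]
s brush [0.7468, -0.4913, 0.0297] 0.85 [241. 348.]
s brush [0.5773, -0.2459, 0.2494] 0.82 [281. 188.]
s brush_tip [0.4569, 0.0114, 0.0314] 0.84 [330. 191.]
s brush_tip [0.7724, -0.5001, 0.0306] 0.8 [244. 358.]
s brush_tip [0.5748, -0.2496, 0.2306] 0.7 [279. 195.]
s jar_rim [0.5788, 0.1654, 0.1297] 0.7 [397. 164.]
s jar [0.5807, 0.1668, 0.0003] 0.81 [394. 198.]
s whisk [0.5512, -0.2953, 0.035] 0.56 [265. 254.]
s spatula [0.5546, -0.1913, 0.0367] 0.5 [297. 237.]
t brush [0.5719, -0.2453, 0.2479] 0.91 [396. 178.]
t brush [0.4341, 0.0074, 0.0305] 0.61 [304. 235.]
t brush_tip [0.5757, -0.2482, 0.2256] 0.82 [395. 179.]
t brush_tip [0.4532, 0.0125, 0.0318] 0.72 [302. 228.]
t jar [0.5777, 0.1639, 0.0003] 0.57 [258. 191.]
t spoon [0.6004, -0.1424, 0.0384] 0.56 [351. 183.]
t spoon [0.5768, 0.167, -0.0015] 0.27 [257. 191.]
t whisk [0.5981, -0.1467, 0.0367] 0.49 [353. 183.]
t whisk [0.5507, -0.2967, 0.0382] 0.4 [400
[... 199 characters left out ...]
 [170. 242.]
w brush_tip [0.7698, -0.4954, 0.0298] 0.82 [488.   7.]
w brush_tip [0.4538, 0.0096, 0.0301] 0.65 [167. 232.]
w brush_tip [0.2849, -0.1845, 0.0329] 0.62 [289. 316.]
w jar_rim [0.5522, -0.2932, 0.0367] 0.33 [347. 167.]
w jar [0.58, 0.1674, -0.0001] 0.93 [ 69. 158.]
w spoon [0.6008, -0.1432, 0.0342] 0.7 [249. 139.]
w whisk [0.5503, -0.2937, 0.0368] 0.72 [347. 168.]
w spatula [0.5552, -0.1953, 0.0361] 0.93 [285. 167.]
w spatula [0.5733, -0.2488, 0.3918] 0.45 [322. 259.]
s jar 0.61 379 412 156 205
t jar 0.73 234 269 170 204
(array([277.3723, 145.2381]), array([-0.0016,  1.    ]), array([277.4058, 123.9991]), array([277.3443, 163.0021]), 231) [[273.6982 116.492 ]
 [280.1922 195.5608]]
```

>>> arm_command(series=[{"x":-1,"y":-20,"z":0,"rx":0,"ry":-0.5,"rz":0},{"x":-2,"y":-55,"z":0,"rx":0,"ry":-0.5,"rz":0},{"x":-3,"y":-95,"z":0,"rx":0,"ry":-0.5,"rz":0},{"x":-4,"y":-140,"z":0,"rx":0,"ry":-0.5,"rz":0},{"x":-5.5,"y":-185,"z":0,"rx":0,"ry":-0.5,"rz":0},{"x":-7,"y":-230,"z":0,"rx":0,"ry":-0.5,"rz":0},{"x":-8,"y":-275,"z":0,"rx":0,"ry":-0.5,"rz":0},{"x":-9.5,"y":-320,"z":0,"rx":0,"ry":-0.5,"rz":0},{"x":-11,"y":-360,"z":0,"rx":0,"ry":-0.5,"rz":0},{"x":-12,"y":-390,"z":0,"rx":0,"ry":-0.5,"rz":0},{"x":-12,"y":-406,"z":0,"rx":0,"ry":-0.5,"rz":0},{"x":-12,"y":-412,"z":0,"rx":0,"ry":-0.5,"rz":0},{"x":-12,"y":-412,"z":0,"rx":0,"ry":-0.5,"rz":0},{"x":-12,"y":-412,"z":0,"rx":0,"ry":-0.5,"rz":0}])

```text
time: 14.1
tool_pos: [0.5795, 0.1652, 0.4394]
tool_rot: [3.141, 0.005, -0.043]
contact_force: [0.8, 0.8, -0.9]
opening: 0.0196
grip_force: 40.0
```

```bash
python3 - <<'E'
from h import *
s=observe();print(s['time'],s['qpos'],s['tool_pos'],s['tool_rot'],s['contact_force'])
S=shot('scene','s7.png');T=shot('top');W=shot('wrist','w7.png')
for n,p in(('s',S),('t',T),('w',W)):
    for q in['brush','brush_tip','jar_rim','jar']:
        for r in mark_of(p,q)[:3]:
            if abs(r['point'][1]-.166)<.06: print(n,q,r['point'],round(r['confidence'],2),proj(p,r['point'])[0].round())
cv2.imwrite('pics/c7.png',np.hstack([cv2.resize(S['pixels'][90:230,340:460],None,fx=3,fy=3,interpolation=3),cv2.resize(T['pixels'][120:260,180:300],None,fx=3,fy=3,interpolation=3)]))
E
```

```text
14.1 [0.1501 0.4425 0.9759 0.0009 1.7283 1.7642] [0.5795 0.1652 0.4394] [ 3.1415  0.0053 -0.0432] [ 0.8108  0.8204 -0.9233]
s brush [0.5819, 0.1676, 0.2424] 0.94 [402. 131.]
s brush_tip [0.5791, 0.1635, 0.2272] 0.91 [400. 136.]
s jar_rim [0.5797, 0.1702, 0.1304] 0.95 [398. 163.]
s jar [0.5816, 0.1634, 0.0006] 0.59 [393. 198.]
t brush [0.5789, 0.1665, 0.2496] 0.87 [238. 174.]
t brush_tip [0.5789, 0.1663, 0.2219] 0.96 [241. 177.]
t jar_rim [0.5771, 0.1699, 0.1296] 0.68 [247. 184.]
t jar [0.5787, 0.1708, 0.0012] 0.61 [255. 191.]
t jar [0.5776, 0.1641, 0.224] 0.33 [241. 177.]
w brush [0.5786, 0.1666, 0.2482] 0.75 [314. 186.]
w jar_rim [0.5777, 0.167, 0.1227] 0.64 [315. 163.]
w jar [0.5768, 0.1652, 0.0023] 0.59 [316. 151.]
```

View pics/c7.png

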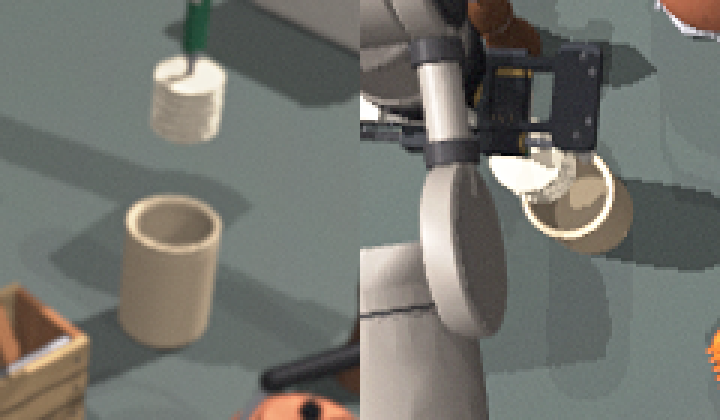

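The brush hangs straight above the jar mouth (left crop, head (188,98), mouth (173,222)). Brush and jar axes agree to about 1–2 mm, so I'm lowering it.

>>> arm_command(series=[{"x":0,"y":0,"z":15,"rx":0,"ry":0,"rz":0},{"x":0,"y":0,"z":35,"rx":0,"ry":0,"rz":0},{"x":0,"y":0,"z":55,"rx":0,"ry":0,"rz":0},{"x":0,"y":0,"z":75,"rx":0,"ry":0,"rz":0},{"x":0,"y":0,"z":90,"rx":0,"ry":0,"rz":0},{"x":0,"y":0,"z":105,"rx":0,"ry":0,"rz":0},{"x":0,"y":0,"z":120,"rx":0,"ry":0,"rz":0},{"x":0,"y":0,"z":135,"rx":0,"ry":0,"rz":0},{"x":0,"y":0,"z":150,"rx":0,"ry":0,"rz":0},{"x":0,"y":0,"z":165,"rx":0,"ry":0,"rz":0},{"x":0,"y":0,"z":175,"rx":0,"ry":0,"rz":0},{"x":0,"y":0,"z":180,"rx":0,"ry":0,"rz":0},{"x":0,"y":0,"z":180,"rx":0,"ry":0,"rz":0},{"x":0,"y":0,"z":180,"rx":0,"ry":0,"rz":0}])

```text
time: 16.25
tool_pos: [0.5787, 0.1665, 0.2601]
tool_rot: [-3.141, 0.004, -0.042]
contact_force: [-0.4, -0.4, -1.4]
opening: 0.0199
grip_force: 40.0
```

>>> arm_command(series=[{"x":0,"y":0,"z":2,"rx":0,"ry":0,"rz":0},{"x":0,"y":0,"z":4,"rx":0,"ry":0,"rz":0},{"x":0,"y":0,"z":6,"rx":0,"ry":0,"rz":0},{"x":0,"y":0,"z":8,"rx":0,"ry":0,"rz":0},{"x":0,"y":0,"z":10,"rx":0,"ry":0,"rz":0},{"x":0,"y":0,"z":10,"rx":0,"ry":0,"rz":0}])

```text
time: 16.85
tool_pos: [0.5783, 0.1664, 0.249]
tool_rot: [-3.141, 0.006, -0.042]
contact_force: [0.7, 0.3, -0.4]
opening: 0.0198
grip_force: 40.0
```

>>> arm_command(series=[{"x":0,"y":0,"z":2,"rx":0,"ry":0,"rz":0},{"x":0,"y":0,"z":4,"rx":0,"ry":0,"rz":0},{"x":0,"y":0,"z":4,"rx":0,"ry":0,"rz":0}])

```text
time: 17.15
tool_pos: [0.5782, 0.1665, 0.2451]
tool_rot: [-3.141, 0.006, -0.042]
contact_force: [0.1, -0.0, -1.3]
opening: 0.0201
grip_force: 40.0
```

>>> arm_command(series=[{"x":0,"y":0,"z":2,"rx":0,"ry":0,"rz":0},{"x":0,"y":0,"z":4,"rx":0,"ry":0,"rz":0},{"x":0,"y":0,"z":4,"rx":0,"ry":0,"rz":0}])

```text
time: 17.45
tool_pos: [0.5782, 0.1665, 0.241]
tool_rot: [-3.141, 0.006, -0.042]
contact_force: [-1.2, -0.1, -1.9]
opening: 0.0194
grip_force: 40.0
```

>>> arm_command(series=[{"x":0,"y":0,"z":2,"rx":0,"ry":0,"rz":0},{"x":0,"y":0,"z":4,"rx":0,"ry":0,"rz":0},{"x":0,"y":0,"z":4,"rx":0,"ry":0,"rz":0}])

```text
time: 17.75
tool_pos: [0.5782, 0.1665, 0.237]
tool_rot: [-3.141, 0.006, -0.042]
contact_force: [-0.5, 0.4, -1.3]
opening: 0.0194
grip_force: 40.0
```

>>> arm_command(series=[{"x":0,"y":0,"z":2,"rx":0,"ry":0,"rz":0},{"x":0,"y":0,"z":3,"rx":0,"ry":0,"rz":0},{"x":0,"y":0,"z":3,"rx":0,"ry":0,"rz":0}])

```text
time: 18.05
tool_pos: [0.5782, 0.1665, 0.2342]
tool_rot: [-3.141, 0.006, -0.042]
contact_force: [-0.4, -0.1, -1.3]
opening: 0.0194
grip_force: 40.0
```

>>> arm_command(series=[{"x":0,"y":0,"z":2,"rx":0,"ry":0,"rz":0},{"x":0,"y":0,"z":3,"rx":0,"ry":0,"rz":0},{"x":0,"y":0,"z":3,"rx":0,"ry":0,"rz":0}])

```text
time: 18.35
tool_pos: [0.5782, 0.1665, 0.2312]
tool_rot: [-3.141, 0.006, -0.042]
contact_force: [0.4, 0.3, -0.7]
opening: 0.0194
grip_force: 40.0
```

>>> arm_command(series=[{"x":0,"y":0,"z":2,"rx":0,"ry":0,"rz":0},{"x":0,"y":0,"z":3,"rx":0,"ry":0,"rz":0},{"x":0,"y":0,"z":3,"rx":0,"ry":0,"rz":0}])

```text
time: 18.65
tool_pos: [0.5782, 0.1665, 0.2282]
tool_rot: [-3.141, 0.005, -0.042]
contact_force: [0.1, 0.2, -0.9]
opening: 0.0198
grip_force: 40.0
```

>>> arm_command(series=[{"x":0,"y":0,"z":2,"rx":0,"ry":0,"rz":0},{"x":0,"y":0,"z":3,"rx":0,"ry":0,"rz":0},{"x":0,"y":0,"z":3,"rx":0,"ry":0,"rz":0}])

```text
time: 18.95
tool_pos: [0.5784, 0.1665, 0.2256]
tool_rot: [-3.141, 0.005, -0.042]
contact_force: [0.0, -0.2, 1.8]
opening: 0.0196
grip_force: 40.0
```

```bash
python3 - <<'E'
from h import *
s=observe();print(s['time'],s['tool_pos'],s['contact_force'],s['torque'])
S=shot('scene')
s=observe();print(s['contact_force'])
for q in['brush_grip','brush','jar_rim','jar']:
    for r in mark_of(S,q)[:3]:
        if abs(r['point'][1]-.166)<.06: print(q,r['point'],round(r['confidence'],2))
E
```

```text
18.95 [0.5784 0.1665 0.2256] [ 0.0169 -0.2259  1.7585] [-0.079   0.3012  0.0064]
[-0.2011 -0.6421  1.9121]
jar_rim [0.5804, 0.1704, 0.1284] 0.73
jar [0.5831, 0.1672, -0.0003] 0.71
```

>>> arm_command(series=[{"x":0,"y":0,"z":1.5,"rx":0,"ry":0,"rz":0},{"x":0,"y":0,"z":3,"rx":0,"ry":0,"rz":0},{"x":0,"y":0,"z":3,"rx":0,"ry":0,"rz":0},{"x":0,"y":0,"z":3,"rx":0,"ry":0,"rz":0}])

```text
time: 19.6
tool_pos: [0.5784, 0.1665, 0.2228]
tool_rot: [-3.141, 0.005, -0.042]
contact_force: [-0.7, -0.8, 4.9]
opening: 0.0198
grip_force: 40.0
```

Pressed on the bottom with about 6 N, which makes the bottom about 11–12 mm thick. Now up 105 mm and down again.

>>> arm_command(series=[{"x":0,"y":0,"z":-12,"rx":0,"ry":0,"rz":0},{"x":0,"y":0,"z":-30,"rx":0,"ry":0,"rz":0},{"x":0,"y":0,"z":-50,"rx":0,"ry":0,"rz":0},{"x":0,"y":0,"z":-70,"rx":0,"ry":0,"rz":0},{"x":0,"y":0,"z":-88,"rx":0,"ry":0,"rz":0},{"x":0,"y":0,"z":-100,"rx":0,"ry":0,"rz":0},{"x":0,"y":0,"z":-105,"rx":0,"ry":0,"rz":0},{"x":0,"y":0,"z":-105,"rx":0,"ry":0,"rz":0},{"x":0,"y":0,"z":-105,"rx":0,"ry":0,"rz":0}])

```text
time: 20.5
tool_pos: [0.5785, 0.1664, 0.3264]
tool_rot: [-3.141, 0.007, -0.042]
contact_force: [0.3, 1.3, -2.1]
opening: 0.0198
grip_force: 40.0
```

>>> arm_command(series=[{"x":0,"y":0,"z":12,"rx":0,"ry":0,"rz":0},{"x":0,"y":0,"z":30,"rx":0,"ry":0,"rz":0},{"x":0,"y":0,"z":48,"rx":0,"ry":0,"rz":0},{"x":0,"y":0,"z":64,"rx":0,"ry":0,"rz":0},{"x":0,"y":0,"z":78,"rx":0,"ry":0,"rz":0},{"x":0,"y":0,"z":88,"rx":0,"ry":0,"rz":0},{"x":0,"y":0,"z":94,"rx":0,"ry":0,"rz":0},{"x":0,"y":0,"z":98,"rx":0,"ry":0,"rz":0},{"x":0,"y":0,"z":101,"rx":0,"ry":0,"rz":0},{"x":0,"y":0,"z":103,"rx":0,"ry":0,"rz":0},{"x":0,"y":0,"z":105,"rx":0,"ry":0,"rz":0},{"x":0,"y":0,"z":105,"rx":0,"ry":0,"rz":0},{"x":0,"y":0,"z":105,"rx":0,"ry":0,"rz":0}])

```text
time: 21.8
tool_pos: [0.5783, 0.1665, 0.2231]
tool_rot: [-3.141, 0.004, -0.042]
contact_force: [-2.4, -0.1, 4.4]
opening: 0.0198
grip_force: 40.0
```

>>> arm_command(series=[{"x":0,"y":0,"z":-12,"rx":0,"ry":0,"rz":0},{"x":0,"y":0,"z":-30,"rx":0,"ry":0,"rz":0},{"x":0,"y":0,"z":-50,"rx":0,"ry":0,"rz":0},{"x":0,"y":0,"z":-70,"rx":0,"ry":0,"rz":0},{"x":0,"y":0,"z":-88,"rx":0,"ry":0,"rz":0},{"x":0,"y":0,"z":-100,"rx":0,"ry":0,"rz":0},{"x":0,"y":0,"z":-105,"rx":0,"ry":0,"rz":0},{"x":0,"y":0,"z":-105,"rx":0,"ry":0,"rz":0},{"x":0,"y":0,"z":-105,"rx":0,"ry":0,"rz":0}])

```text
time: 22.7
tool_pos: [0.5786, 0.1664, 0.3265]
tool_rot: [-3.141, 0.007, -0.042]
contact_force: [-0.6, -0.7, -1.1]
opening: 0.0197
grip_force: 40.0
```

>>> arm_command(series=[{"x":0,"y":0,"z":12,"rx":0,"ry":0,"rz":0},{"x":0,"y":0,"z":30,"rx":0,"ry":0,"rz":0},{"x":0,"y":0,"z":48,"rx":0,"ry":0,"rz":0},{"x":0,"y":0,"z":64,"rx":0,"ry":0,"rz":0},{"x":0,"y":0,"z":78,"rx":0,"ry":0,"rz":0},{"x":0,"y":0,"z":88,"rx":0,"ry":0,"rz":0},{"x":0,"y":0,"z":94,"rx":0,"ry":0,"rz":0},{"x":0,"y":0,"z":98,"rx":0,"ry":0,"rz":0},{"x":0,"y":0,"z":101,"rx":0,"ry":0,"rz":0},{"x":0,"y":0,"z":103,"rx":0,"ry":0,"rz":0},{"x":0,"y":0,"z":105,"rx":0,"ry":0,"rz":0},{"x":0,"y":0,"z":105,"rx":0,"ry":0,"rz":0},{"x":0,"y":0,"z":105,"rx":0,"ry":0,"rz":0}])

```text
time: 24.0
tool_pos: [0.5783, 0.1665, 0.2232]
tool_rot: [-3.141, 0.004, -0.042]
contact_force: [-2.2, -0.2, 5.2]
opening: 0.0201
grip_force: 40.0
```

>>> arm_command(series=[{"x":0,"y":0,"z":-12,"rx":0,"ry":0,"rz":0},{"x":0,"y":0,"z":-30,"rx":0,"ry":0,"rz":0},{"x":0,"y":0,"z":-50,"rx":0,"ry":0,"rz":0},{"x":0,"y":0,"z":-70,"rx":0,"ry":0,"rz":0},{"x":0,"y":0,"z":-88,"rx":0,"ry":0,"rz":0},{"x":0,"y":0,"z":-106,"rx":0,"ry":0,"rz":0},{"x":0,"y":0,"z":-124,"rx":0,"ry":0,"rz":0},{"x":0,"y":0,"z":-142,"rx":0,"ry":0,"rz":0},{"x":0,"y":0,"z":-160,"rx":0,"ry":0,"rz":0},{"x":0,"y":0,"z":-180,"rx":0,"ry":0,"rz":0},{"x":0,"y":0,"z":-200,"rx":0,"ry":0,"rz":0},{"x":0,"y":0,"z":-215,"rx":0,"ry":0,"rz":0},{"x":0,"y":0,"z":-219,"rx":0,"ry":0,"rz":0},{"x":0,"y":0,"z":-219,"rx":0,"ry":0,"rz":0},{"x":0,"y":0,"z":-219,"rx":0,"ry":0,"rz":0}])

```text
time: 25.5
tool_pos: [0.5793, 0.1663, 0.4405]
tool_rot: [-3.141, 0.007, -0.042]
contact_force: [0.1, 0.8, -1.9]
opening: 0.0203
grip_force: 40.0
```

```bash
python3 - <<'E'
from h import *
s=observe();print(s['time'],s['tool_pos'],s['tool_rot'],s['contact_force'])
S=shot('scene');T=shot('top');W=shot('wrist')
for n,p in(('s',S),('t',T),('w',W)):
    for q in['brush','brush_tip','jar_rim','jar']:
        for r in mark_of(p,q)[:3]:
            if abs(r['point'][1]-.166)<.06: print(n,q,r['point'],round(r['confidence'],2))
M0=R.from_euler('xyz',s['tool_rot']).as_matrix()
rows([(np.c_[-np.cross(toolR(D)[:,1],[0,0,-1.]),-toolR(D)[:,1],[0,0,-1.]],[.575,-.2462,.44])])
E
```

```text
25.5 [0.5793 0.1663 0.4405] [-3.1414  0.0066 -0.0418] [ 0.0575  0.8179 -1.9107]
s brush [0.58, 0.1655, 0.2453] 0.86
s brush_tip [0.5789, 0.1646, 0.2272] 0.61
s jar_rim [0.5769, 0.1677, 0.128] 0.75
s jar [0.5805, 0.1631, -0.0037] 0.75
t brush [0.5776, 0.1653, 0.2554] 0.93
t jar_rim [0.5779, 0.1684, 0.1269] 0.57
t jar [0.5747, 0.1689, -0.0012] 0.84
w brush [0.5781, 0.1667, 0.2486] 0.62
w jar_rim [0.5762, 0.1707, 0.1242] 0.75
w jar [0.577, 0.1654, 0.001] 0.61
mm [ 12.9 412.4   1.1] deg [-0.   0.3  0.3]
```

>>> arm_command(series=[{"x":1,"y":20,"z":0,"rx":0,"ry":0.3,"rz":0},{"x":2,"y":55,"z":0,"rx":0,"ry":0.3,"rz":0},{"x":3,"y":95,"z":0,"rx":0,"ry":0.3,"rz":0.3},{"x":4,"y":140,"z":0,"rx":0,"ry":0.3,"rz":0.3},{"x":6,"y":185,"z":0,"rx":0,"ry":0.3,"rz":0.3},{"x":7,"y":230,"z":0,"rx":0,"ry":0.3,"rz":0.3},{"x":8,"y":275,"z":0,"rx":0,"ry":0.3,"rz":0.3},{"x":10,"y":320,"z":0,"rx":0,"ry":0.3,"rz":0.3},{"x":11,"y":360,"z":0,"rx":0,"ry":0.3,"rz":0.3},{"x":12,"y":390,"z":0,"rx":0,"ry":0.3,"rz":0.3},{"x":13,"y":406,"z":1,"rx":0,"ry":0.3,"rz":0.3},{"x":13,"y":412,"z":1,"rx":0,"ry":0.3,"rz":0.3},{"x":13,"y":412,"z":1,"rx":0,"ry":0.3,"rz":0.3},{"x":13,"y":412,"z":1,"rx":0,"ry":0.3,"rz":0.3}])

```text
time: 27.65
tool_pos: [0.5754, -0.2444, 0.4404]
tool_rot: [-3.141, -0.0, -0.046]
contact_force: [-0.6, 0.1, -1.3]
opening: 0.0199
grip_force: 40.0
```

```bash
python3 - <<'E'
from h import *
s=observe();print(s['time'],s['tool_pos'],s['tool_rot'],s['contact_force'])
W=shot('wrist');S=shot('scene')
for n,p in(('w',W),('s',S)):
    for q in['brush','spoon','whisk','spatula']:
        for r in mark_of(p,q)[:2]:
            print(n,q,r['point'],round(r['confidence'],2))
Y=-toolR(D)[:,1]
def M(d): z=-d; return np.c_[np.cross(Y,z),Y,z]
rows([(M(np.array([0,0,1.])),[.575,-.2462,.44-.17]),(M(np.array([0,0,1.])),[.578,-.2462,.44-.171])])
E
```

```text
27.65 [ 0.5754 -0.2444  0.4404] [-3.1406 -0.0003 -0.0455] [-0.6124  0.0604 -1.3021]
w brush [0.7476, -0.4903, 0.0303] 0.71
w brush [0.5792, -0.2418, 0.2518] 0.66
w spoon [0.5986, -0.1465, 0.0352] 0.92
w whisk [0.5552, -0.2934, 0.0369] 0.81
w spatula [0.5572, -0.1946, 0.0355] 0.92
s brush [0.7478, -0.4906, 0.0309] 0.88
s brush [0.4364, 0.0058, 0.0308] 0.86
s whisk [0.5513, -0.2925, 0.0356] 0.59
s spatula [0.5507, -0.1934, 0.0367] 0.62
s spatula [0.5806, -0.2424, 0.2499] 0.55
mm [ -0.1   0.6 170.2] deg [-0. -0. -0.]
mm [  2.9   0.5 171.2] deg [-0. -0. -0.]
```

>>> arm_command(series=[{"x":0,"y":0,"z":15,"rx":0,"ry":0,"rz":0},{"x":0,"y":0,"z":35,"rx":0,"ry":0,"rz":0},{"x":0,"y":0,"z":55,"rx":0,"ry":0,"rz":0},{"x":0,"y":0,"z":70,"rx":0,"ry":0,"rz":0},{"x":0,"y":0,"z":85,"rx":0,"ry":0,"rz":0},{"x":0,"y":0,"z":100,"rx":0,"ry":0,"rz":0},{"x":0,"y":0,"z":112,"rx":0,"ry":0,"rz":0},{"x":0,"y":0,"z":124,"rx":0,"ry":0,"rz":0},{"x":0,"y":0,"z":136,"rx":0,"ry":0,"rz":0},{"x":1,"y":0,"z":148,"rx":0,"ry":0,"rz":0},{"x":2,"y":0,"z":160,"rx":0,"ry":0,"rz":0},{"x":3,"y":0.5,"z":168,"rx":0,"ry":0,"rz":0},{"x":3,"y":0.5,"z":171,"rx":0,"ry":0,"rz":0},{"x":3,"y":0.5,"z":171,"rx":0,"ry":0,"rz":0}])

```text
time: 29.55
tool_pos: [0.5781, -0.2464, 0.2687]
tool_rot: [-3.141, 0.001, -0.047]
contact_force: [0.6, 0.5, -1.2]
opening: 0.0196
grip_force: 40.0
```

```bash
python3 - <<'E'
from h import *
s=observe();print(s['time'],s['tool_pos'],s['tool_rot'],s['contact_force'])
Y=-toolR(D)[:,1];az=D[:2]/np.linalg.norm(D[:2])
def P(t,tx,tz):
    t=np.radians(t);d=np.array([*(az*np.sin(t)),np.cos(t)]);z=-d
    return np.c_[np.cross(Y,z),Y,z],np.array([tx,-.2462,tz])+.217*d
t36=np.degrees(np.arccos(D[2]));print(t36)
rows([P(*v) for v in [(12,.588,.042),(24,.598,.032),(t36,.606,.022),(t36,.611,.0125),(t36,.611,.0106)]],(R.from_euler('xyz',s['tool_rot']).as_matrix(),s['tool_pos']))
E
```

```text
29.55 [ 0.5781 -0.2464  0.2687] [-3.1408  0.0006 -0.0471] [ 0.6144  0.4996 -1.1503]
36.0740198493934
mm [-35.2  -0.7  14.5] deg [-0. 12. -0.]
mm [-68.4  -1.1  38.5] deg [-0. 24. -0.]
mm [-99.9  -1.4  71.4] deg [-0.  36.1 -0. ]
mm [-94.9  -1.7  80.9] deg [-0.  36.1 -0. ]
mm [-94.9  -1.7  82.8] deg [-0.  36.1 -0. ]
```

>>> arm_command(series=[{"x":-9,"y":0,"z":3,"rx":0,"ry":3,"rz":0},{"x":-18,"y":0,"z":6,"rx":0,"ry":6,"rz":0},{"x":-26,"y":0,"z":10,"rx":0,"ry":9,"rz":0},{"x":-35,"y":-0.5,"z":14.5,"rx":0,"ry":12,"rz":0},{"x":-43.5,"y":-0.5,"z":20,"rx":0,"ry":15,"rz":0},{"x":-52,"y":-0.5,"z":26,"rx":0,"ry":18,"rz":0},{"x":-60,"y":-1,"z":32,"rx":0,"ry":21,"rz":0},{"x":-68.5,"y":-1,"z":38.5,"rx":0,"ry":24,"rz":0},{"x":-76.5,"y":-1,"z":46,"rx":0,"ry":27,"rz":0},{"x":-84.5,"y":-1,"z":54,"rx":0,"ry":30,"rz":0},{"x":-92.5,"y":-1,"z":62.5,"rx":0,"ry":33,"rz":0},{"x":-100,"y":-1.5,"z":71.5,"rx":0,"ry":36,"rz":0},{"x":-97.5,"y":-1.5,"z":76,"rx":0,"ry":36,"rz":0},{"x":-95,"y":-1.5,"z":80,"rx":0,"ry":36,"rz":0},{"x":-95,"y":-1.5,"z":80,"rx":0,"ry":36,"rz":0}])

```text
time: 31.05
tool_pos: [0.4841, -0.2409, 0.1894]
tool_rot: [3.141, -0.628, -0.046]
contact_force: [-1.6, -1.3, -1.2]
opening: 0.0201
grip_force: 40.0
```

```bash
python3 - <<'E'
from h import *
s=observe();print(s['time'],s['tool_pos'],s['tool_rot'],s['contact_force'],'orig',G+.047*D)
rows([(toolF(D),G+.047*D)])
S=shot('scene');W=shot('wrist')
cv2.imwrite('pics/c8.png',np.vstack([cv2.resize(S['pixels'][150:280,230:390],(640,520),interpolation=3)[:330],W['pixels'][130:400]]))
E
```

```text
31.05 [ 0.4841 -0.2409  0.1894] [ 3.1409 -0.6281 -0.0464] [-1.588  -1.2692 -1.1757] orig [ 0.4834 -0.2402  0.186 ]
mm [-2.7 -0.6  2.3] deg [0.  0.1 0. ]
```

View pics/c8.png

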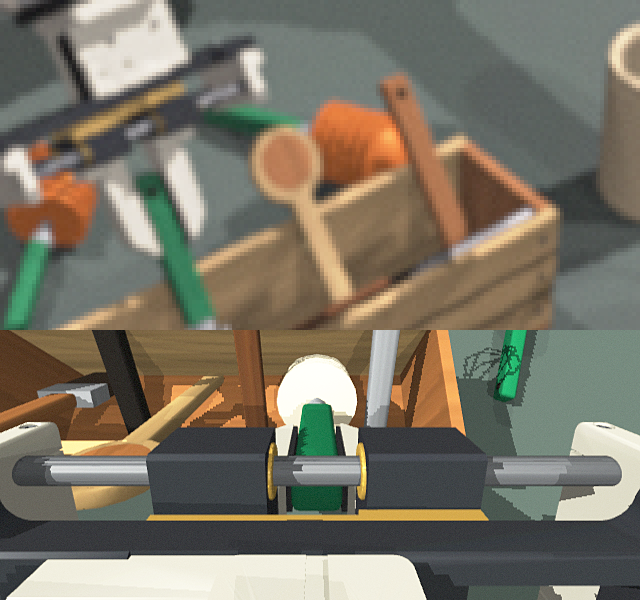

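The brush is back beside the rim as before (wrist head (317,390), handle (318,455)). The last few millimetres, then let go.

>>> arm_command(series=[{"x":-1.5,"y":-0.5,"z":1,"rx":0,"ry":0,"rz":0},{"x":-2.5,"y":-0.5,"z":2.3,"rx":0,"ry":0,"rz":0},{"x":-2.5,"y":-0.5,"z":2.3,"rx":0,"ry":0,"rz":0},{"x":-2.5,"y":-0.5,"z":2.3,"rx":0,"ry":0,"rz":0}])

```text
time: 31.55
tool_pos: [0.4832, -0.2399, 0.1864]
tool_rot: [-3.141, -0.63, -0.047]
contact_force: [2.5, 1.3, 1.7]
opening: 0.0198
grip_force: 40.0
```

>>> arm_command(series=[{"x":0,"y":0,"z":0,"rx":0,"ry":0,"rz":0},{"x":0,"y":0,"z":0,"rx":0,"ry":0,"rz":0},{"x":0,"y":0,"z":0,"rx":0,"ry":0,"rz":0},{"x":0,"y":0,"z":0,"rx":0,"ry":0,"rz":0},{"x":0,"y":0,"z":0,"rx":0,"ry":0,"rz":0},{"x":0,"y":0,"z":-10,"rx":0,"ry":0,"rz":0},{"x":0,"y":0,"z":-25,"rx":0,"ry":0,"rz":0},{"x":0,"y":0,"z":-45,"rx":0,"ry":0,"rz":0},{"x":0,"y":0,"z":-70,"rx":0,"ry":0,"rz":0},{"x":0,"y":0,"z":-95,"rx":0,"ry":0,"rz":0},{"x":0,"y":0,"z":-120,"rx":0,"ry":0,"rz":0},{"x":0,"y":0,"z":-120,"rx":0,"ry":0,"rz":0}], hand=50)

```text
time: 32.75
tool_pos: [0.4114, -0.2372, 0.2857]
tool_rot: [3.137, -0.631, -0.046]
contact_force: [0.8, -0.3, -0.6]
opening: 0.05
grip_force: 0.0
```

```bash
python3 - <<'E'
from h import *
s=observe();print(s['time'],s['tool_pos'],s['opening'],s['contact_force'])
S=shot('scene');T=shot('top');W=shot('wrist')
for n,p in(('w',W),('s',S),('t',T)):
    for q in['brush','brush_grip','jar','spoon','whisk','spatula']:
        for r in mark_of(p,q)[:3]:
            if abs(r['point'][0]-.56)<.06:print(n,q,r['point'],round(r['confidence'],2))
cv2.imwrite('pics/c9.png',np.hstack([cv2.resize(S['pixels'][140:290,220:420],(400,300),interpolation=3),cv2.resize(W['pixels'],(400,300))]))
E
```

```text
32.75 [ 0.4114 -0.2372  0.2857] 0.049962279719953366 [ 0.7744 -0.2775 -0.5914]
w brush [0.595, -0.2426, 0.0338] 0.79
w brush_grip [0.6128, -0.4399, 0.0087] 0.65
w brush_grip [0.5108, -0.2432, 0.1475] 0.57
w jar [0.5792, 0.1645, -0.0009] 0.86
w spoon [0.5979, -0.1441, 0.035] 0.72
w whisk [0.5552, -0.293, 0.0376] 0.84
w whisk [0.5776, 0.167, 0.002] 0.67
w spatula [0.5579, -0.1921, 0.0346] 0.58
w spatula [0.5093, -0.2438, 0.1457] 0.4
s brush [0.5975, -0.247, 0.0296] 0.83
s brush_grip [0.6134, -0.4399, 0.0107] 0.58
s jar [0.5801, 0.1662, -0.0007] 0.86
s whisk [0.5567, -0.2924, 0.0357] 0.52
s spatula [0.5538, -0.1931, 0.036] 0.44
t brush [0.595, -0.2448, 0.0344] 0.91
t brush_grip [0.6113, -0.4416, 0.01] 0.83
t brush_grip [0.5654, -0.0907, 0.0338] 0.61
t jar [0.5755, 0.1675, -0.0018] 0.94
t spoon [0.596, -0.1447, 0.0337] 0.62
t spoon [0.5091, -0.2367, 0.1464] 0.58
t whisk [0.5498, -0.2964, 0.0358] 0.73
t spatula [0.5538, -0.1904, 0.0331] 0.87
```

View pics/c9.png

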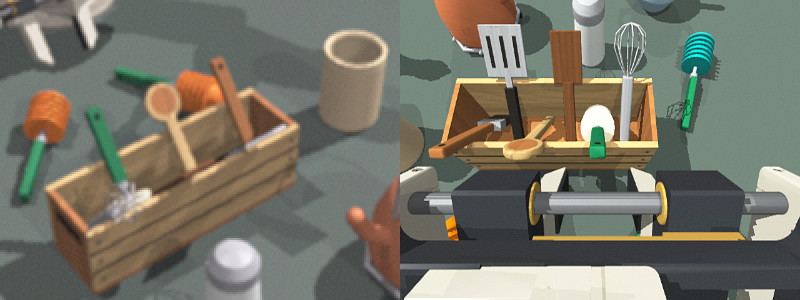

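The picture shows the brush back in its place (left crop (110,145)), the gripper clear, and the jar and the other utensils where they were.

```bash
python3 -c "
from cell import *
print(hand_in())"
```

```text
the job is handed in; nothing more can be done
None
```

I brushed the jar with three presses on its bottom at about 6 N each, put the brush back in the crate as it was and let go, and handed the job in at about 33 s; the jar and other utensils measured unmoved, but no verdict came back.

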